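# Gauge a bracket: blade in the keyway, rod through both bushings

## Robot

A 7-joint arm with a two-finger parallel gripper is mounted at the origin on a cart in front of the work surface, level with it; the furniture and walls round the work are solid. World frame = base frame: x ahead of the robot, y to its left, z up, the work surface at z = 0. Lengths are in m, angles in degrees, forces in N, time in s.
With the tool pointing down it reaches from about 0.4 to 0.875 m from the base axis. Payload 6.5 kg.
Tool frame: the origin (TCP) lies at the very end of the fingers, on their centre line; the grasp point (between the pads) lies 19 mm behind it; y points along the fingers, z is the direction in which the jaws open and shut, and the axes are right-handed (so a half turn about y gives the same grasp; the last joint's range is limited). The gripper opens to 88 mm and grips with 3 to 60 N. Pads are 18 mm wide; open, the fingers measure 123 mm over their backs; the gripper's body (75 mm by 187 mm) begins 45 mm behind the grasp point.
Start: joints at [62.498, 30.733, -0.252, 88.115, 0.149, 61.152, -4.079], TCP at [0.261, -0.595, 0.239] pointing down, gripper open.
Joint ranges: [-154.64, 154.64], [-21.42, 123.67], [-72.66, 72.17], [13.99, 137.28], [-74.86, 254.86], [10.95, 109.41], [-158.01, 158.01]. Speed limits (degrees/s): [136.94, 136.94, 180, 180, 180, 180, 180].

## Interface

Orientations are given as [roll, pitch, yaw] about the fixed x, y, z axes, in that order (R = Rz(yaw) Ry(pitch) Rx(roll)).
In Python, from workcell import bot gives the robot as it stands.
- The arm moves only by the tool apply_moves, never from a script. Its argument "rows" is a list of rows, each a list of 7 numbers: the turn, a rotation vector about the tool's x, y, z in units of 6 degrees (1.0 is 6 degrees), then the shift along the tool's x, y, z in units of 60 mm (1.0 is 60 mm), then the opening, from -1 (shut) to 1 (fully open), so that 0 is half open. A call has 1 to 20 rows; each row shifts and turns the pose as measured when the row begins, along the tool's axes as they then stand; what a row does not reach is not made up. A row lasts 1/8 s, in which the tool goes at most 62.5 mm and 10.7 degrees, less where a joint would pass 70% of its speed; a pose out of reach is approached as far as the arm can. A call is refused whole if a number of a shift passes 1 or a number of a turn 1, either way. A call with a gripper value outside its range is refused whole. The fingers move at their own pace and stop on an object; "grip_force" is the grip in N (left out, the last holds). Time passes only in rows, so rows that do not move let the fingers close. It gives the time, the measured TCP pose, the force and the opening at its end, in the units of the state.
- bot.observe(): the state, without advancing time (a new reading comes with each control period).
- bot.read_camera(name): name is "side" or "top"; returns the picture (400x640x3 uint8, red, green, blue); there is no depth.
- bot.get_calibration(name): a dict with "K" (3x3 intrinsics, pixels), "cam_to_world" (4x4, takes a point from camera to world coordinates). Camera axes: x right, y up, looking along -z (the intrinsics and any distortion apply to the point x, -y, -z); pixel columns grow to the right and rows downward; lengths in m; the calibration is good to about 2 mm. A picture is of the moment at which its call begins. get_calibration takes no time and is no camera call.
- bot.job_done(): hands the job in, once; it reports no verdict.
The state is a dict: "clock": time; "qpos": joint angles; "dq": joint speeds; "joint_torque": joint torques, N m; "tool_pos": TCP position; "eef_rot": TCP orientation; "force": force on the tool from outside, world axes, zero at the start; "torque": the same for the moment, N m; "gripper_width": opening from 0.0 (shut) to 1.0 (fully open).
Only numpy, scipy, OpenCV 4.12 (cv2) and the standard library are available. Lean on these libraries where they do the work, as an engineer would, in place of code of your own. Each camera call takes 0.05 s, during which the arm holds its last target.

## Task

Check the blue bracket with the two gauges: take the flat blade with the orange grip from its stand, slide it edgewise all the way down into the bracket's keyway slot and let go of it there. Then take the steel gauge rod by its dark ribbed handle and thread it from above through the upper and then the lower bushing, and finish still holding it, upright, with its nose out below the lower bushing but clear above the bracket's foot. The blade must still be fully home in the keyway, and the other things on the bench stay where they are.

Things in the scene. Friction and masses are not known exactly. Their poses are not given: they have to be found in the camera images.
- bracket: Blue bracket fixed level on the bench. Origin on the axis of its two vertical bores at bench height, z up. Foot plate 12 mm thick, x -40..60, y -112..52 mm, with screw heads to z 17 near its corners. Column at x 35..55, y -25..25, to z 115 mm, carrying two aluminium ears (x, y -23..23 mm), one at z 45..63, one at z 95..113 mm. Keyway boss on the foot beside them (see keyway).
- upper_bush (a point): Centre of the upper ear's through bore at the ear's top face, 113 mm above the bench; bore 14.5 mm wide, 18 mm deep, mouth chamfered 2.2 mm. Round the mouth lies a brass ring, 2.5 mm high, 27 mm outside, 19.6 mm inside. Axes as the bracket.
- lower_bush (a point): The same on the lower ear: 63 mm above the bench, bore, chamfer and ring as the upper one, on the same axis. Underside of this ear 45 mm above the bench; the 33 mm from there down to the foot's top (12 mm above the bench) is open.
- keyway (a point): Centre of the keyway's mouth in the top of an aluminium boss, 34 (x) x 64 (y) mm, 37 mm above the bench, 72 mm from the bore axis. Vertical slot 9 mm wide along the bracket's x, 43 mm long along its y, 25 mm deep with closed floor, mouth chamfered 2 mm. Axes as the bracket.
- rod_stand: Grey block 54x54 mm on a black base 64x64x7 mm, 45 mm high in all, fixed to the bench, with a vertical hole of 13.6 mm from the top to 7 mm above the bench, in which the rod stands. Origin: centre of its underside.
- blade_stand: Grey block 66 (x) x 36 (y) mm on a black base 74x50x7 mm, 35 mm high in all, fixed to the bench, with a vertical slot 42 (x) x 7.6 (y) mm from the top to 7 mm above the bench, in which the blade stands. Origin: centre of its underside. The two stands may be swapped.
- gauge_rod: Steel gauge rod, 161 mm long, about 0.14 kg, standing nose down in its stand. Origin: centre of the nose's end; z up the rod. Shaft 12 mm across, tapering over the last 6 mm to 8 mm at the nose; collar 22 mm across at 115..119 mm from the nose; above it the dark ribbed round handle, 16 mm across, to 161 mm.
- rod_grip (a point): Middle of the rod's handle, on the axis, 140 mm from the nose.
- blade: Flat steel blade, about 0.12 kg, standing in its stand. Origin: centre of its lower edge; z up, x along its 40 mm width, y through its thickness. Steel 40 (x) x 6 (y) mm, 0 to 72 mm up; orange grip 34 (x) x 12 (y) mm, 65 to 110 mm up. Goes into the keyway either way round, its width along the bracket's y.
- blade_grip (a point): Point to grip the blade, in the orange grip, 95 mm above its lower edge.
- tape_roll: Bystander, loose: cream tape roll, 86 mm across, 18 mm high. Origin: centre of its underside.
- bearing: Bystander, loose: steel ball bearing, 34 mm across, 11 mm high. Origin: centre of its underside.
- gear_sample: Bystander, loose: steel gear wheel, 44 mm across, 12 mm high. Origin: centre of its underside.
- step_block: Bystander, loose: light grey stepped block, 24x60x24 mm. Origin: centre of its underside.
- stop_watch: Bystander, loose: round pale stopwatch, 66x58x18 mm. Origin: centre of its underside.
Things that resemble listed ones, but are neither listed nor needed, are in the scene too. What is shaped like the gauge_rod but brown or purple is not meant.

How it is judged:
By the outcome, as a careful person would: the job done as asked, in the order asked, and still so for the second after the job is handed in, while the arm keeps its last pose, push and grip.
It also fails if it takes over 61 s, if anything falls off the work surface, if the arm or the gripper's body presses on something with over 40 N, if the wrist force passes 120 N, or if a joint passes its speed limit or range.

## Working session

There is one attempt and no reset: what is moved stays moved. The work goes in short steps, Python scripts to look and compute and a tool call to move; the robot and the scene stay as the last step left them, time stands still between calls to the robot, and variables do not carry over. Pictures are saved under pics/ and viewed, and the job is handed in when it is done.

Besides the shell and the picture viewer there is one more tool, called after ">>>" as name(argument=value, ...), one argument or row to a line, values as JSON. apply_moves: Moves the arm, as the interface text tells. Its arguments: {"type":"object","properties":{"rows":{"type":"array"},"grip_force":{"type":"number"}},"required":["rows"]}

```bash
mkdir -p pics; ls; python3 - <<'E'
from workcell import bot
import cv2,numpy as np
np.set_printoptions(precision=4,suppress=True)
print(bot.observe())
for n in("side","top"):
    im=bot.read_camera(n); cv2.imwrite(f"pics/{n}0.png",im[:,:,::-1]); print(n,bot.get_calibration(n))
E
```

```text
pics
{'clock': 0.0, 'qpos': array([62.4979, 30.779 , -0.2534, 88.1688,  0.1508, 61.1517, -4.0794]), 'dq': array([-0.0151, -0.0905, -0.029 , -0.1559, -0.0752, -0.0769,  0.0415]), 'joint_torque': array([  0.0004, -57.0991,   0.9907, -25.1612,  -0.0563,   0.0179,
         0.0001]), 'tool_pos': array([ 0.2611, -0.5946,  0.2378]), 'eef_rot': array([ -90.0988,   -0.0094, -156.2866]), 'force': array([0.5263, 0.6251, 0.1019]), 'torque': array([-0.0317,  0.015 ,  0.035 ]), 'gripper_width': 1.0006068161043817}
side {'K': array([[413.9147,   0.    , 321.9524],
       [  0.    , 413.9147, 196.9099],
       [  0.    ,   0.    ,   1.    ]]), 'cam_to_world': array([[-0.4197,  0.7213, -0.551 , -0.0179],
       [-0.9076, -0.3262,  0.2643,  0.2014],
       [ 0.0109,  0.611 ,  0.7915,  0.879 ],
       [ 0.    ,  0.    ,  0.    ,  1.    ]])}
top {'K': array([[491.3538,   0.    , 317.0891],
       [  0.    , 491.3538, 201.2231],
       [  0.    ,   0.    ,   1.    ]]), 'cam_to_world': array([[-0.0216,  0.9927, -0.1188,  0.3997],
       [-0.9996, -0.0234, -0.0139, -0.0493],
       [-0.0166,  0.1185,  0.9928,  1.4019],
       [ 0.    ,  0.    ,  0.    ,  1.    ]])}
```

View pics/side0.png

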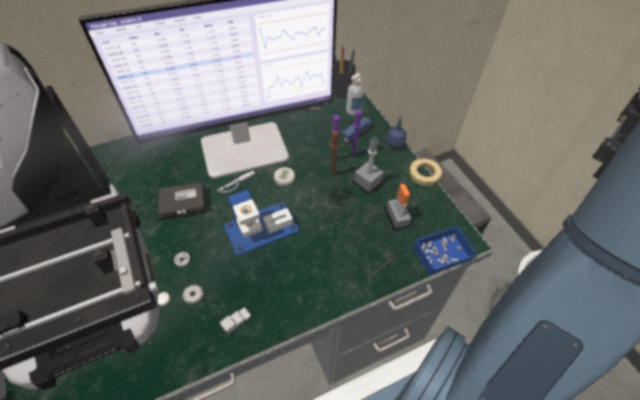

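View pics/top0.png

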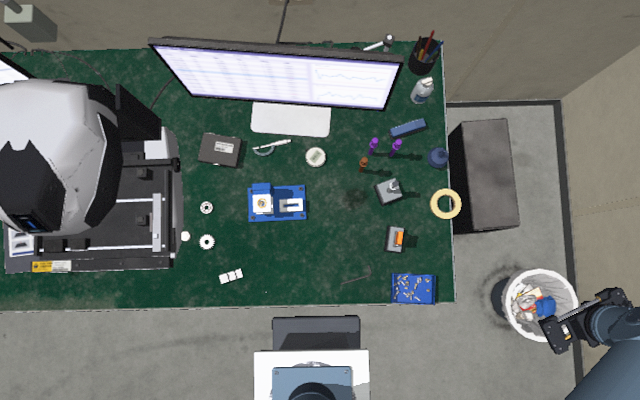

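```bash
cat > h.py <<'E'
import cv2,numpy as np
from workcell import bot
np.set_printoptions(precision=4,suppress=True)
def cal(n):
    c=bot.get_calibration(n); return np.array(c["K"]),np.array(c["cam_to_world"])
def ray(n,u,v):
    K,T=cal(n); d=np.linalg.solve(K,[u,v,1.]); d=T[:3,:3]@np.array([d[0],-d[1],-d[2]]); return T[:3,3],d
def onz(n,u,v,z):
    o,d=ray(n,u,v); return o+d*(z-o[2])/d[2]
def proj(n,P):
    K,T=cal(n); p=T[:3,:3].T@(np.asarray(P,float)-T[:3,3]); q=K@np.array([p[0],-p[1],-p[2]]); return q[:2]/q[2]
def tri(a,b):
    (o1,d1),(o2,d2)=ray("side",*a),ray("top",*b)
    s=np.linalg.lstsq(np.c_[d1,-d2],o2-o1,rcond=None)[0]
    p,q=o1+s[0]*d1,o2+s[1]*d2; return (p+q)/2,np.linalg.norm(p-q)
def crop(im,x,y,w,h,k,f):
    cv2.imwrite(f,cv2.resize(im[y:y+h,x:x+w,::-1],None,fx=k,fy=k,interpolation=cv2.INTER_CUBIC))
E
python3 - <<'E'
import cv2
from h import *
t=cv2.imread("pics/top0.png")[:,:,::-1];s=cv2.imread("pics/side0.png")[:,:,::-1]
crop(t,240,175,75,55,10,"pics/t_br.png")
crop(t,360,170,75,90,6,"pics/t_st.png")
crop(s,215,180,95,75,8,"pics/s_br.png")
crop(s,320,100,110,140,4,"pics/s_st.png")
E
```

```text
(no output)
```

View pics/t_br.png

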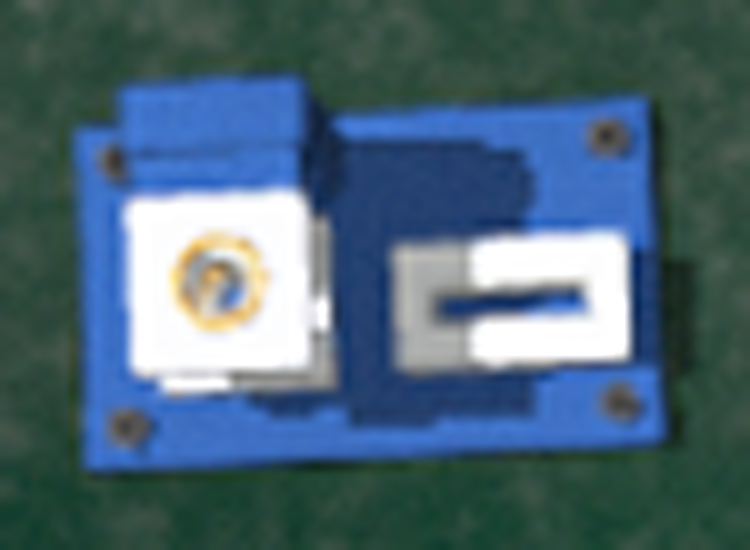

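View pics/t_st.png

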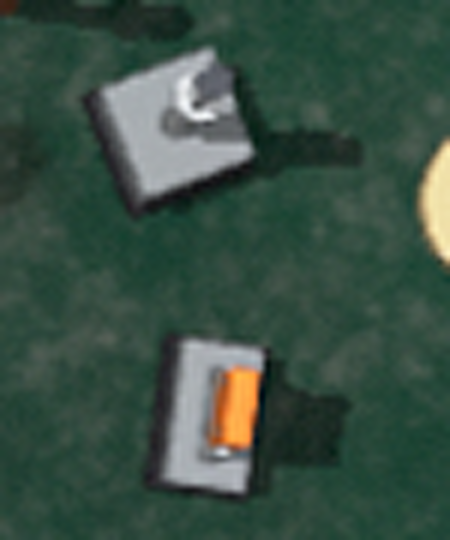

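View pics/s_br.png

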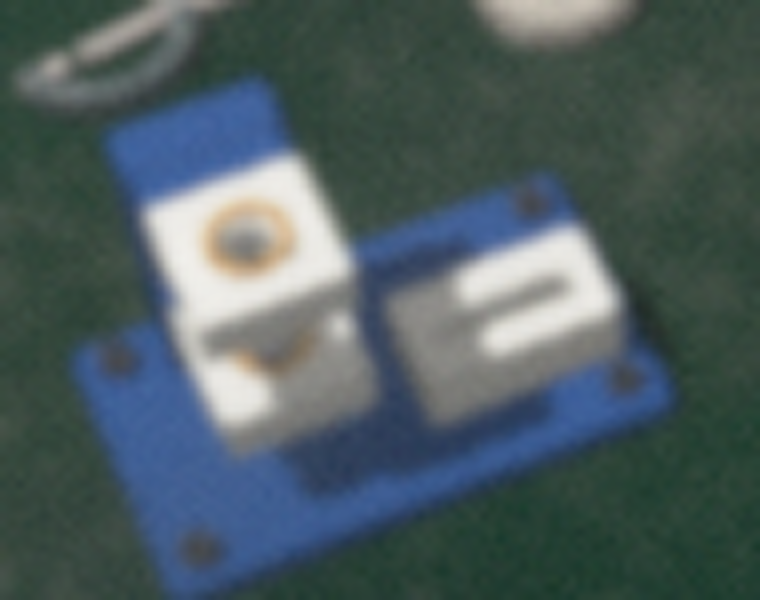

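View pics/s_st.png

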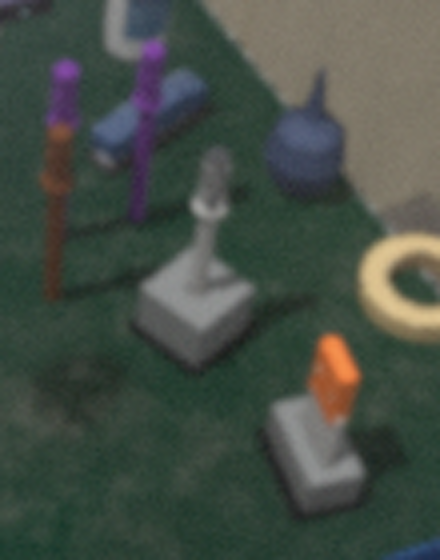

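```bash
python3 - <<'E'
import cv2
from h import *
t=cv2.imread("pics/top0.png");s=cv2.imread("pics/side0.png")
def c(im,x,y,k): return lambda U,V:((U+.5)/k-.5+x,(V+.5)/k-.5+y)
tb=c(t,240,175,10);ts=c(t,360,170,6);sb=c(s,215,180,8);ss=c(s,320,100,4)
# foot via mask
hsv=cv2.cvtColor(t,cv2.COLOR_BGR2HSV); m=cv2.inRange(hsv,(100,100,60),(125,255,255)); m[:175]=0;m[230:]=0;m[:,:240]=0;m[:,315:]=0
# bottom edge & right edge: fit per-col last blue row
big=cv2.resize(t,None,fx=1,fy=1).astype(float); b=big[:,:,0]-big[:,:,1]  # blue-green
def edge(prof):  # subpixel half crossing from last
    h=(prof.max()*0.9)/2; i=np.where(prof>h)[0][-1]; 
    return i+(prof[i]-h)/(prof[i]-prof[i+1])
pb=[(u,217+edge(b[217:228,u])) for u in range(256,302)]
pr=[(301+edge(b[v,301:312]),v) for v in range(188,216)]
pw=[onz("top",*p,.012)[:2] for p in pb]; pv=[onz("top",*p,.012)[:2] for p in pr]
for P in(pw,pv):
    l=cv2.fitLine(np.array(P,np.float32),cv2.DIST_HUBER,0,.001,.001).ravel(); print("line",l,np.degrees(np.arctan2(l[1],l[0])))
print("ring top",onz("top",*tb(219,282),.1155),"side",onz("side",*sb(250,237),.1155), tri(sb(250,237),tb(219,282)))
print("foot corners top",[onz("top",*tb(*p),.012)[:2] for p in((75,130),(650,97),(665,440),(85,472))])
print("boss corners",[onz("top",*tb(*p),.037)[:2] for p in((393,245),(627,233),(632,360),(398,375))])
print("slot ends",[onz("top",*tb(*p),.037)[:2] for p in((433,304),(590,297))],[onz("side",*sb(*p),.037)[:2] for p in((440,328),(572,283))])
# blade
print("grip top corners",[onz("top",*ts(*p),.110)[:2] for p in((231,369),(262,371),(255,449),(222,447))])
print("bst top corners",[onz("top",*ts(*p),.035)[:2] for p in((178,340),(268,348),(250,495),(160,487))])
print("bst side top corners",[onz("side",*ss(*p),.035)[:2] for p in((305,393),(365,462),(300,492),(268,405))])
print("rod st top corners",[onz("top",*ts(*p),.045)[:2] for p in((100,93),(215,48),(254,157),(142,202))])
print("rod st side corners",[onz("side",*ss(*p),.045)[:2] for p in((180,250),(256,290),(197,335),(138,292))])
print("rod tip top", onz("top",*ts(217,78),.161), "side",onz("side",*ss(215,152),.161))
E
```

```text
line [ 0.0291 -0.9996  0.5149  0.0533] -88.32963
line [0.9997 0.0252 0.5675 0.0041] 1.4417478
ring top [0.553  0.1157 0.1155] side [0.5529 0.1189 0.1155] (array([0.5538, 0.1173, 0.1135]), np.float64(0.0028722063329576788))
foot corners top [array([0.6102, 0.17  ]), array([0.6158, 0.005 ]), array([0.5172, 0.0026]), array([0.5119, 0.1676])]
boss corners [array([0.5717, 0.0768]), array([0.5735, 0.0112]), array([0.5377, 0.0104]), array([0.535 , 0.0759])]
slot ends [array([0.5548, 0.0658]), array([0.5557, 0.0218])] [array([0.5547, 0.0683]), array([0.5537, 0.0251])]
grip top corners [array([ 0.4704, -0.2419]), array([ 0.4692, -0.2553]), array([ 0.4354, -0.2508]), array([ 0.4366, -0.2366])]
bst top corners [array([ 0.4885, -0.2291]), array([ 0.4839, -0.2705]), array([ 0.4164, -0.2594]), array([ 0.421 , -0.2182])]
bst side top corners [array([ 0.4883, -0.2528]), array([ 0.4259, -0.2588]), array([ 0.4232, -0.2101]), array([ 0.4897, -0.2261])]
rod st top corners [array([ 0.6034, -0.1961]), array([ 0.6233, -0.2503]), array([ 0.5718, -0.2662]), array([ 0.5521, -0.2137])]
rod st side corners [array([ 0.6235, -0.2335]), array([ 0.5707, -0.2626]), array([ 0.5527, -0.2078]), array([ 0.6016, -0.1898])]
rod tip top [ 0.5913 -0.2334  0.161 ] side [ 0.5974 -0.2317  0.161 ]
```

>>> apply_moves(
  rows=[
    [0,0.9,0,0,0,0,1],
    [0,0.9,0,0,0,0,1],
    [0,0.9,0,0,0,0,1],
    [0,0.9,0,0,0,0,1],
    [0,0.9,0,0,0,0,1],
    [0,0.9,0,0,0,0,1],
    [0,0,0,-0.28,0,-0.7,1],
    [0,0,0,-0.28,0,-0.7,1],
    [0,0,0,-0.28,0,-0.7,1],
    [0,0,0,-0.28,0,-0.7,1],
    [0,0,0,-0.28,0,-0.7,1],
    [0,0,0,-0.28,0,-0.7,1],
    [0,0,0,-0.28,0,-0.7,1],
    [0,0,0,0,0,0,1],
  ],
)

```text
clock: 1.85
tool_pos: [0.4294, -0.3131, 0.2327]
eef_rot: [-90.5, -0.5, 170.2]
force: [0.4, -0.8, 0.4]
gripper_width: 0.998
```

```bash
cat >> h.py <<'E'
from scipy.spatial.transform import Rotation as Ro
def go(x,y,z,phi):
    """phi: world angle of tool z axis (deg); tool y down. prints needed turn(units) and shift(units, target axes)"""
    s=bot.observe(); R=Ro.from_euler("xyz",s["eef_rot"],degrees=True)
    G=Ro.from_euler("xyz",[-90,0,phi-90+90],degrees=True)
    # tool z = Rz(yaw)*(0,1,0) => angle yaw+90
    G=Ro.from_euler("xyz",[-90,0,phi-90],degrees=True)
    t=(R.inv()*G).as_rotvec(degrees=True)/6
    d=np.array([x,y,z])-s["tool_pos"]
    print("clk",round(s["clock"],2),"pos",s["tool_pos"],"rot",s["eef_rot"],"F",s["force"],"w",round(s["gripper_width"],3))
    print("turn",t,"shift(now)",R.inv().apply(d)/.06,"shift(after turn)",G.inv().apply(d)/.06)
E
python3 - <<'E'
from h import *
s=bot.observe(); 
for n in("side","top"): print(n,proj(n,s["tool_pos"]))
im=bot.read_camera("side");crop(im,300,60,200,150,4,"pics/s1.png")
im=bot.read_camera("top");crop(im,360,160,110,110,6,"pics/t1.png")
go(.4526,-.2453,.21,-99)
E
```

```text
side [447.966  152.6827]
top [436.6672 244.7593]
clk 1.95 pos [ 0.427  -0.317   0.2328] rot [-90.3929  -0.5759 169.8434] F [-0.2654 -0.2672  0.5823] w 0.999
turn [ 0.0664 -0.1931  0.0953] shift(now) [-0.2137  0.3859 -1.2491] shift(after turn) [-0.2351  0.3795 -1.2472]
```

View pics/s1.png

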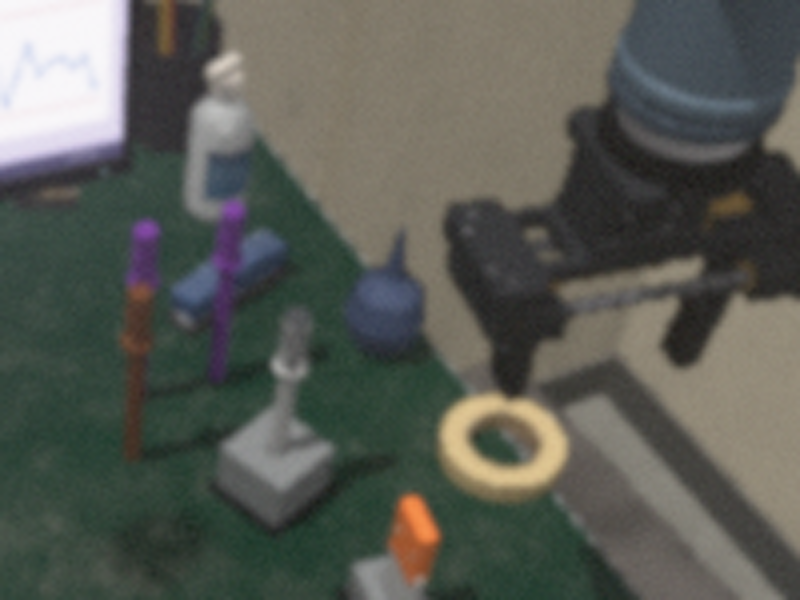

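View pics/t1.png

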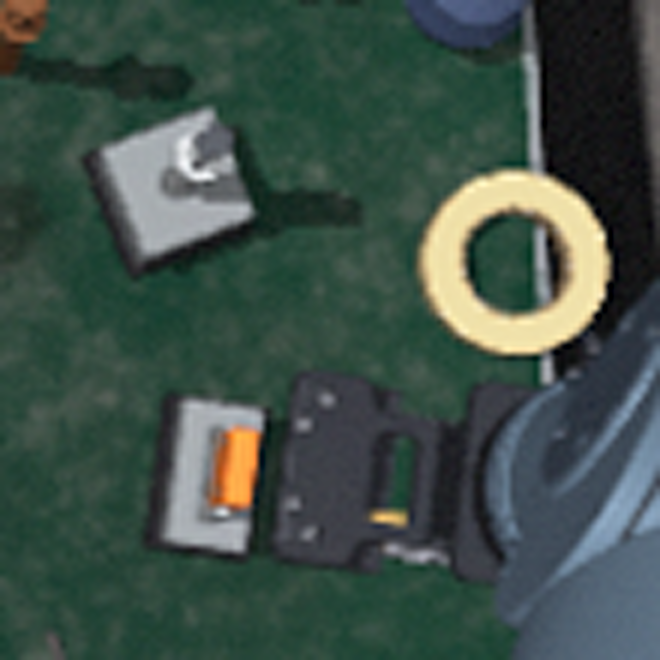

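>>> apply_moves(
  rows=[
    [0.07,-0.2,0.1,-0.08,0.1,-0.4,1],
    [0,0,0,-0.08,0.1,-0.4,1],
    [0,0,0,-0.08,0.1,-0.4,1],
    [0,0,0,0,0,0,1],
    [0,0,0,0,0,0,1],
  ],
)

```text
clock: 2.58
tool_pos: [0.4509, -0.2485, 0.2129]
eef_rot: [-89.9, -0.0, 170.7]
force: [-0.4, 0.1, -0.5]
gripper_width: 1.001
```

```bash
python3 - <<'E'
from h import *
go(.4526,-.2453,.083,-99)
s=bot.observe(); 
print(proj("side",s["tool_pos"]))
im=bot.read_camera("side");crop(im,340,90,150,140,5,"pics/s2.png")
E
```

```text
clk 2.58 pos [ 0.4509 -0.2485  0.2129] rot [-89.8769  -0.007  170.7497] F [-0.4091  0.092  -0.4549] w 1.001
turn [-0.0205 -0.0417  0.0012] shift(now) [-0.02    2.1653 -0.0618] shift(after turn) [-0.0199  2.1654 -0.0571]
[415.4376 161.2777]
```

View pics/s2.png

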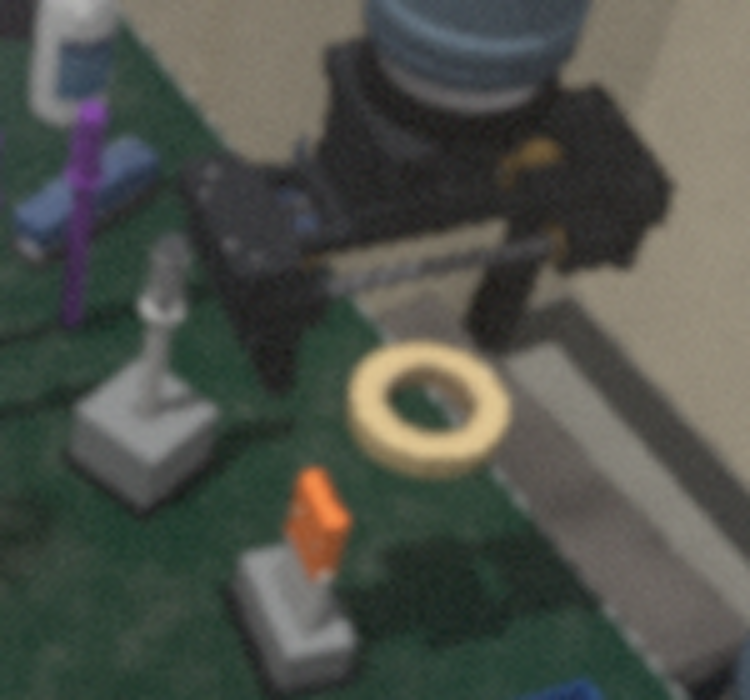

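>>> apply_moves(
  rows=[
    [0,0,0,0,0.4,-0.05,1],
    [0,0,0,-0.02,0.4,0,1],
    [0,0,0,0,0.4,0,1],
    [0,0,0,0,0.4,0,1],
    [0,0,0,0,0.3,0,1],
    [0,0,0,0,0.15,0,1],
    [0,0,0,0,0,0,1],
  ],
)

```text
clock: 3.5
tool_pos: [0.4517, -0.2547, 0.0884]
eef_rot: [-89.6, 0.3, 170.1]
force: [-0.1, -0.2, 0.4]
gripper_width: 0.999
```

```bash
python3 - <<'E'
from h import *
go(.4526,-.2453,.083,-99)
s=bot.observe(); print(proj("side",s["tool_pos"]))
im=bot.read_camera("side");crop(im,340,90,150,140,5,"pics/s3.png")
im=bot.read_camera("top");crop(im,360,160,110,110,6,"pics/t3.png")
E
```

```text
clk 3.5 pos [ 0.4517 -0.2547  0.0884] rot [-89.6119   0.28   170.0973] F [-0.0787 -0.1826  0.3524] w 0.999
turn [-0.065  -0.1506 -0.0462] shift(now) [ 0.0131  0.0881 -0.1572] shift(after turn) [ 0.0101  0.0892 -0.1567]
[407.6782 195.1115]
```

View pics/s3.png

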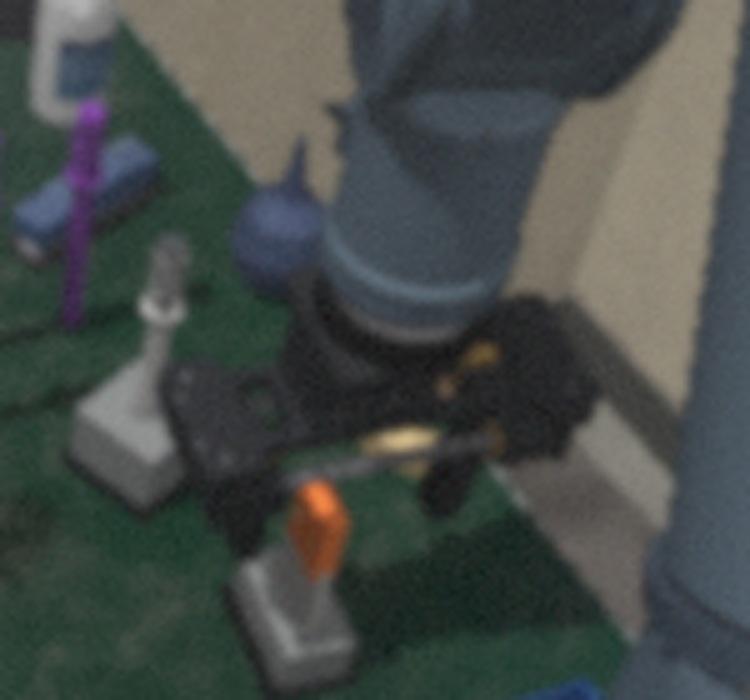

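View pics/t3.png

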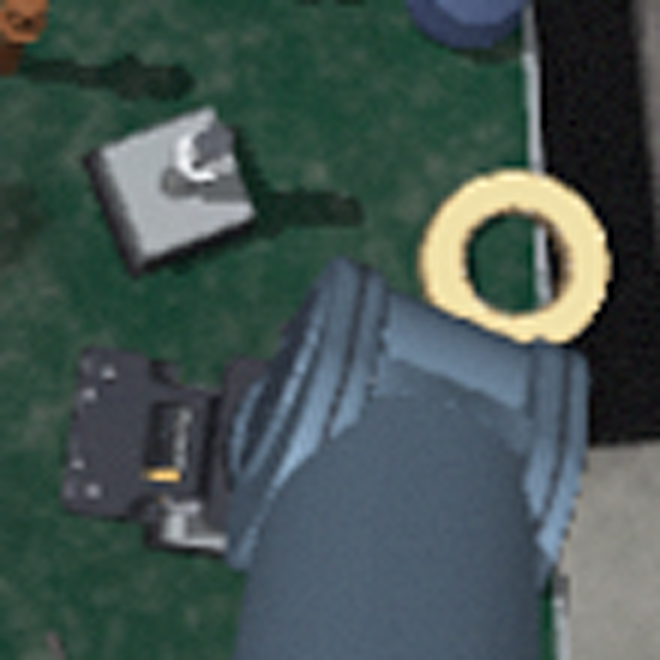

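>>> apply_moves(
  rows=[
    [-0.07,-0.15,-0.05,0.01,0.04,-0.08,1],
    [0,0,0,0,0.04,-0.07,1],
    [0,0,0,0,0,0,1],
    [0,0,0,0,0,0,1],
  ],
)

```text
clock: 4.1
tool_pos: [0.4545, -0.2453, 0.0855]
eef_rot: [-90.0, 0.2, 171.1]
force: [-0.2, 0.6, -0.5]
gripper_width: 1.0
```

```bash
python3 - <<'E'
from h import *
go(.4526,-.2453,.083,-99)
E
```

```text
clk 4.1 pos [ 0.4545 -0.2453  0.0855] rot [-90.009    0.198  171.1051] F [-0.1854  0.647  -0.5058] w 1.0
turn [ 0.0015  0.0175 -0.033 ] shift(now) [0.0308 0.0412 0.0043] shift(after turn) [0.0306 0.0413 0.0044]
```

>>> apply_moves(
  rows=[
    [0,0,0,0.03,0.04,0,-0.4],
    [0,0,0,0,0,0,-0.6],
    [0,0,0,0,0,0,-1],
    [0,0,0,0,0,0,-1],
    [0,0,0,0,0,0,-1],
    [0,0,0,0,0,0,-1],
    [0,0,0,0,0,0,-1],
  ],
  grip_force=30,
)

```text
clock: 4.97
tool_pos: [0.4525, -0.2453, 0.083]
eef_rot: [-90.0, 0.2, 171.1]
force: [0.1, -0.4, 1.0]
gripper_width: 0.229
```

```bash
python3 - <<'E'
from h import *
go(.4526,-.2453,.19,-99)
E
```

```text
clk 4.97 pos [ 0.4525 -0.2453  0.083 ] rot [-89.9941   0.2086 171.0863] F [ 0.1465 -0.4042  1.0012] w 0.229
turn [-0.0009  0.0144 -0.0348] shift(now) [-0.0073 -1.783  -0.0001] shift(after turn) [-0.0008 -1.783  -0.0003]
```

Still closing (20 mm).

>>> apply_moves(
  rows=[
    [0,0,0,0,0,0,-1],
    [0,0,0,0,0,0,-1],
    [0,0,0,0,0,0,-1],
    [0,0,0,0,0,0,-1],
  ],
  grip_force=30,
)

```text
clock: 5.48
tool_pos: [0.4528, -0.2441, 0.083]
eef_rot: [-90.1, 0.2, 171.1]
force: [-0.7, 2.3, 0.4]
gripper_width: 0.134
```

```bash
python3 - <<'E'
from h import *
go(.4526,-.2453,.19,-99)
E
```

```text
clk 5.47 pos [ 0.4528 -0.2441  0.083 ] rot [-90.0773   0.1857 171.1285] F [-0.7395  2.2623  0.4399] w 0.134
turn [ 0.0129  0.0214 -0.0309] shift(now) [-0.0064 -1.7827  0.0184] shift(after turn) [-0.0007 -1.7827  0.0208]
```

>>> apply_moves(
  rows=[
    [0,0,0,0,-0.15,0,-1],
    [0,0,0,0,-0.25,0,-1],
    [0,0,0,0,-0.3,0,-1],
    [0,0,0,0,-0.3,0,-1],
    [0,0,0,0,-0.4,0,-1],
    [0,0,0,0,-0.4,0,-1],
    [0,0,0,0,-0.4,0,-1],
    [0,0,0,0,0,0,-1],
    [0,0,0,0,0,0,-1],
  ],
  grip_force=30,
)

```text
clock: 6.6
tool_pos: [0.4512, -0.2472, 0.2254]
eef_rot: [-89.8, 0.4, 171.0]
force: [-0.0, 0.6, -1.2]
gripper_width: 0.134
```

```bash
python3 - <<'E'
from h import *
go(.555,.0446,.22,1.5)
im=bot.read_camera("side");crop(im,300,60,160,150,5,"pics/s4.png")
im=bot.read_camera("top");crop(im,360,160,110,110,5,"pics/t4.png")
E
```

```text
clk 6.6 pos [ 0.4512 -0.2472  0.2254] rot [-89.8197   0.4299 170.9574] F [-0.0067  0.6305 -1.1859] w 0.134
turn [ -0.0848 -16.7571  -0.0259] shift(now) [-0.9437  0.0813 -5.0757] shift(after turn) [-4.8169  0.0902  1.8571]
```

View pics/s4.png

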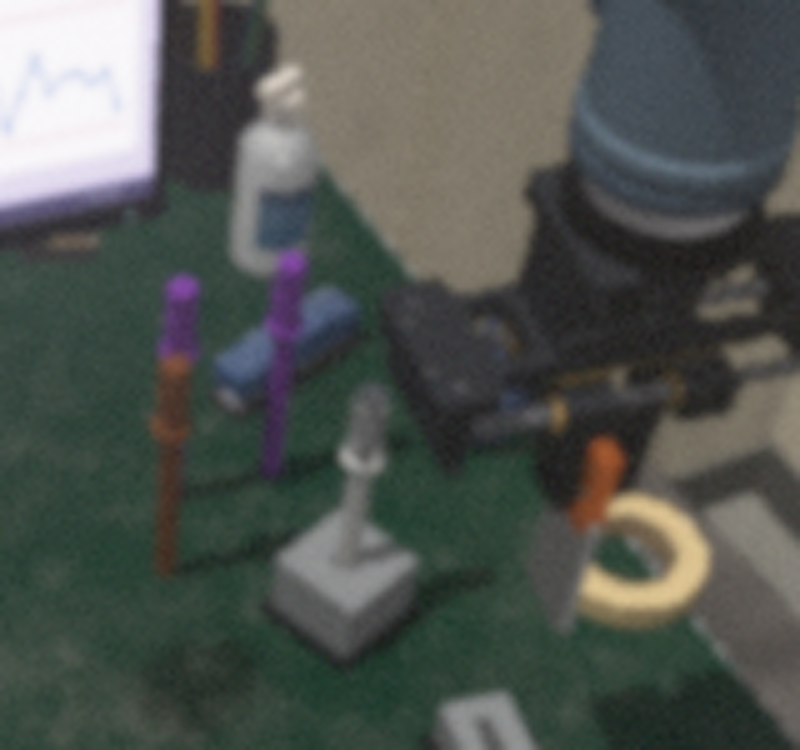

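>>> apply_moves(
  rows=[
    [0,0,0,0,0,-0.4,-1],
    [0,0,0,0,0,-0.7,-1],
    [0,0,0,0,0,-0.7,-1],
    [0,0,0,0,0,-0.7,-1],
    [0,0,0,0,0,-0.7,-1],
    [0,0,0,0,0,-0.7,-1],
    [0,0,0,0,0,-0.4,-1],
    [0,-0.6,0,0,0,0,-1],
    [0,-0.9,0,0,0,0,-1],
    [0,-0.9,0,0,0,0,-1],
    [0,-0.9,0,0,0,0,-1],
    [0,-0.9,0,0,0,0,-1],
    [0,-0.9,0,0,0,0,-1],
    [0,-0.9,0,0,0,0,-1],
    [0,-0.9,0,0,0,0,-1],
    [0,-0.9,0,0,0,0,-1],
  ],
)

```text
clock: 8.7
tool_pos: [0.4842, 0.0161, 0.2089]
eef_rot: [-90.6, -1.0, -140.7]
force: [-0.3, -0.2, -1.0]
gripper_width: 0.132
```

```bash
python3 - <<'E'
from h import *
go(.555,.0446,.22,1.5)
E
```

```text
clk 8.7 pos [0.4842 0.0161 0.2089] rot [ -90.6398   -1.0471 -140.65  ] F [-0.3362 -0.2462 -1.0395] w 0.132
turn [ 0.1786 -8.6923  0.1138] shift(now) [-1.2107 -0.2111  0.3783] shift(after turn) [-0.4445 -0.1847  1.1924]
```

>>> apply_moves(
  rows=[
    [0.1,-0.9,0.05,0,-0.1,0,-1],
    [0.08,-0.9,0.05,0,-0.1,0,-1],
    [0,-0.9,0,0,-0.1,0,-1],
    [0,-0.9,0,0,0,0,-1],
    [0,-0.9,0,0,0,0,-1],
    [0,-0.9,0,0,0,0,-1],
    [0,-0.9,0,0,0,0,-1],
    [0,-0.9,0,0,0,0,-1],
    [0,-0.9,0,0,0,0,-1],
    [0,-0.4,0,0,0,0,-1],
    [0,0,0,0,0,0,-1],
    [0,0,0,0,0,0,-1],
  ],
)

```text
clock: 10.2
tool_pos: [0.4776, 0.0153, 0.2165]
eef_rot: [-91.2, -0.4, -87.9]
force: [0.1, 0.6, -1.6]
gripper_width: 0.136
```

```bash
python3 - <<'E'
from h import *
go(.555,.0446,.2,1.5)
E
```

```text
clk 10.2 pos [0.4776 0.0153 0.2165] rot [-91.222   -0.3861 -87.9356] F [ 0.1201  0.5575 -1.5657] w 0.136
turn [0.2034 0.0934 0.0653] shift(now) [-0.4439  0.2448  1.3123] shift(after turn) [-0.4549  0.2757  1.3024]
```

>>> apply_moves(
  rows=[
    [0.2,0.1,0.07,-0.15,0,0.4,-1],
    [0,0,0,-0.15,0,0.4,-1],
    [0,0,0,-0.15,0,0.35,-1],
    [0,0,0,0,0,0.15,-1],
    [0,0,0,0,0,0,-1],
    [0,0,0,0,0,0,-1],
    [0,0,0,0,0,0,-1],
  ],
)

```text
clock: 11.08
tool_pos: [0.5542, 0.0433, 0.2142]
eef_rot: [-90.2, -0.1, -88.8]
force: [-0.9, 0.0, -0.9]
gripper_width: 0.134
```

```bash
python3 - <<'E'
from h import *
go(.555,.0446,.15,1.5)
im=bot.read_camera("side");crop(im,200,100,140,150,5,"pics/s5.png")
im=bot.read_camera("top");crop(im,230,160,110,90,7,"pics/t5.png")
E
```

```text
clk 11.07 pos [0.5542 0.0433 0.2142] rot [-90.2451  -0.0589 -88.8399] F [-0.893   0.0184 -0.9046] w 0.134
turn [ 0.0409 -0.0567  0.0097] shift(now) [-0.0231  1.0697  0.0184] shift(after turn) [-0.022   1.0698  0.014 ]
```

View pics/s5.png

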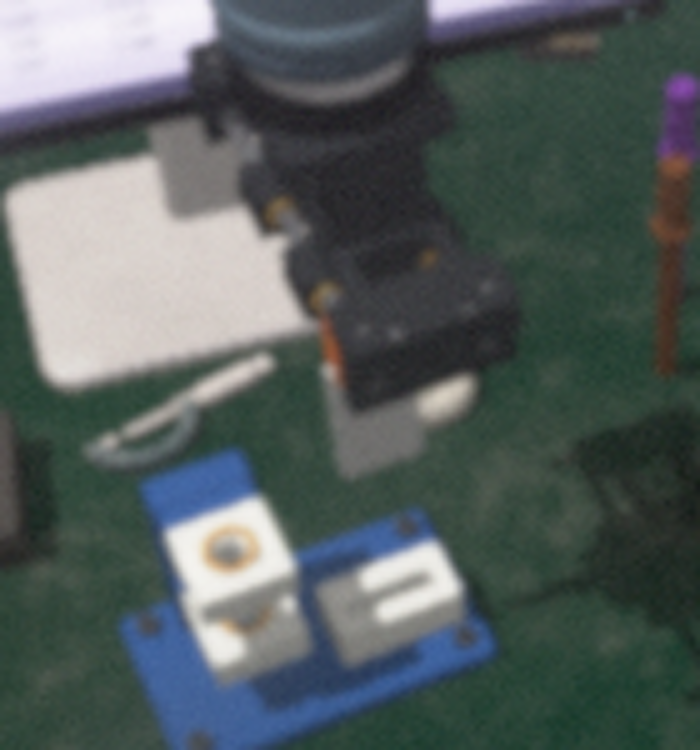

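View pics/t5.png

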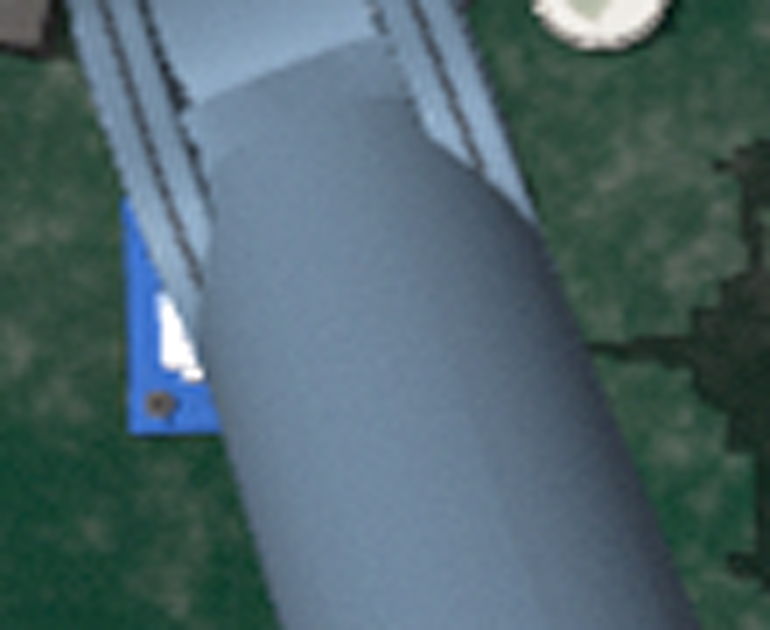

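```bash
python3 - <<'E'
from h import *
f=lambda U,V:((U+.5)/5-.5+200,(V+.5)/5-.5+100)
a,b=[onz("side",*f(*p),.138) for p in((345,478),(424,455))]
print(a,b,(a+b)/2,np.linalg.norm(a-b),np.degrees(np.arctan2(*(a-b)[1::-1])))
q=[onz("side",*f(*p),.037) for p in((347,607),(433,578))]; print("slot",q,(q[0]+q[1])/2,np.linalg.norm(q[0]-q[1]))
q=[onz("side",*f(*p),.037) for p in((317,588),(437,540),(466,593),(345,641))]; print("boss",np.array(q),np.mean(q,0))
print("ring",onz("side",*f(231,549),.1155))
E
```

```text
[0.5522 0.062  0.138 ] [0.5499 0.0245 0.138 ] [0.551  0.0432 0.138 ] 0.0375617241607305 86.44490656961338
slot [array([0.554, 0.07 , 0.037]), array([0.5528, 0.0251, 0.037 ])] [0.5534 0.0476 0.037 ] 0.04490911387149797
boss [[0.5708 0.0795 0.037 ]
 [0.5737 0.0146 0.037 ]
 [0.5377 0.0136 0.037 ]
 [0.5357 0.0778 0.037 ]] [0.5545 0.0464 0.037 ]
ring [0.5524 0.1191 0.1155]
```

>>> apply_moves(
  rows=[
    [0.04,-0.05,0,-0.05,0.3,0.02,-1],
    [0,0,0,0,0.4,0,-1],
    [0,0,0,0,0.4,0,-1],
    [0,0,0,0,0.2,0,-1],
    [0,0,0,0,0,0,-1],
    [0,0,0,0,0,0,-1],
    [0,0,0,0,0,0,-1],
  ],
)

```text
clock: 12.05
tool_pos: [0.5569, 0.0459, 0.1372]
eef_rot: [-89.7, -0.1, -88.6]
force: [-0.1, 0.1, -2.2]
gripper_width: 0.135
```

```bash
python3 - <<'E'
from h import *
go(.555,.046,.12,1.5)
im=bot.read_camera("side");crop(im,220,150,100,90,8,"pics/s6.png")
E
```

```text
clk 12.05 pos [0.5569 0.0459 0.1372] rot [-89.6954  -0.0684 -88.5908] F [-0.0506  0.1396 -2.1933] w 0.135
turn [-0.0508 -0.0151  0.0114] shift(now) [-0.0027  0.2861 -0.0334] shift(after turn) [-0.0024  0.2863 -0.0318]
```

View pics/s6.png

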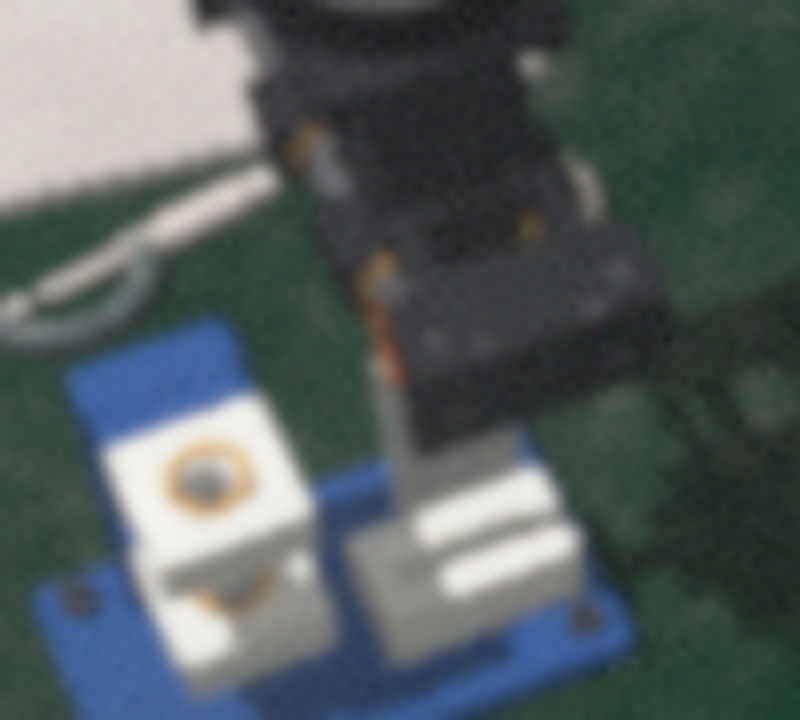

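>>> apply_moves(
  rows=[
    [-0.05,0,0,0,0.12,-0.03,-1],
    [0,0,0,0,0.1,0,-1],
    [0,0,0,0,0.06,0,-1],
    [0,0,0,0,0,0,-1],
    [0,0,0,0,0,0,-1],
  ],
)

```text
clock: 12.72
tool_pos: [0.5553, 0.0459, 0.1196]
eef_rot: [-90.0, -0.1, -88.6]
force: [0.1, 0.1, -1.9]
gripper_width: 0.136
```

```bash
python3 - <<'E'
from h import *
go(.555,.046,.088,1.5)
im=bot.read_camera("side");crop(im,250,170,60,55,12,"pics/s7.png")
E
```

```text
clk 12.72 pos [0.5553 0.0459 0.1196] rot [-89.9693  -0.0675 -88.5926] F [ 0.1297  0.1227 -1.9374] w 0.136
turn [-0.0051 -0.0154  0.0113] shift(now) [-0.0031  0.5264 -0.006 ] shift(after turn) [-0.0024  0.5264 -0.0057]
```

View pics/s7.png

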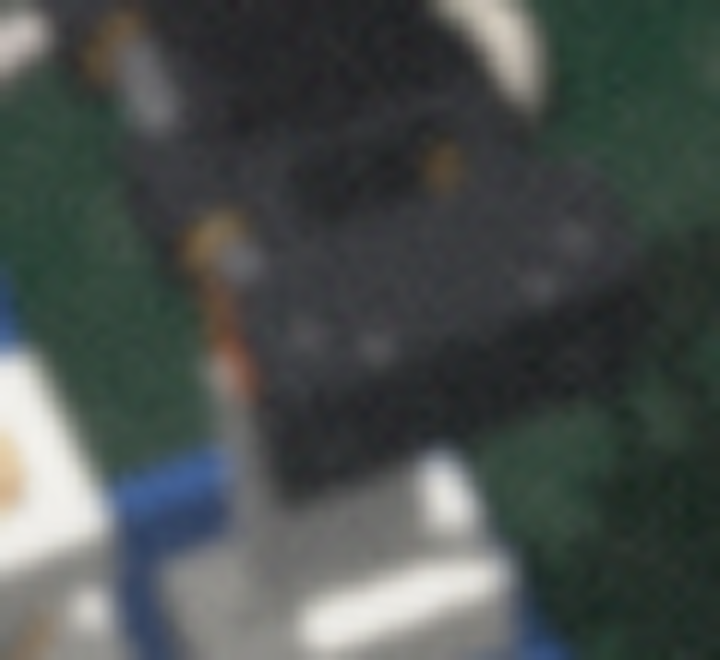

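>>> apply_moves(
  rows=[
    [0,0,0,0,0.06,0,-1],
    [0,0,0,0,0.06,0,-1],
    [0,0,0,0,0.04,0,-1],
    [0,0,0,0,0,0,-1],
  ],
)

```text
clock: 13.28
tool_pos: [0.5556, 0.0462, 0.1095]
eef_rot: [-89.9, -0.0, -88.6]
force: [-0.2, -0.0, -1.2]
gripper_width: 0.133
```

>>> apply_moves(
  rows=[
    [0,0,0,0,0.08,0,-1],
    [0,0,0,0,0.08,0,-1],
    [0,0,0,0,0.06,0,-1],
    [0,0,0,0,0,0,-1],
  ],
)

```text
clock: 13.78
tool_pos: [0.5554, 0.0461, 0.0952]
eef_rot: [-90.0, -0.0, -88.6]
force: [-0.9, 0.2, -1.9]
gripper_width: 0.13
```

```bash
python3 - <<'E'
from h import *
go(.555,.046,.088,1.5)
E
```

```text
clk 13.78 pos [0.5554 0.0461 0.0952] rot [-89.9589  -0.0482 -88.5849] F [-0.9157  0.2426 -1.9044] w 0.13
turn [-0.0068 -0.0141  0.008 ] shift(now) [ 0.0013  0.1202 -0.0072] shift(after turn) [ 0.0014  0.1202 -0.0072]
```

>>> apply_moves(
  rows=[
    [0,0,0,0,0.06,0,-1],
    [0,0,0,0,0.05,0,-1],
    [0,0,0,0,0.04,0,-1],
    [0,0,0,0,0.02,0,-1],
    [0,0,0,0,0,0,-1],
  ],
)

```text
clock: 14.4
tool_pos: [0.5566, 0.0461, 0.0882]
eef_rot: [-89.9, -0.1, -88.6]
force: [-0.8, 0.5, -2.1]
gripper_width: 0.135
```

```bash
python3 - <<'E'
from h import *
go(.555,.046,.088,1.5)
E
```

```text
clk 14.4 pos [0.5566 0.0461 0.0882] rot [-89.8518  -0.1429 -88.6121] F [-0.7916  0.4982 -2.1341] w 0.135
turn [-0.0247 -0.0186  0.0238] shift(now) [ 0.0011  0.0034 -0.0266] shift(after turn) [ 0.0011  0.0035 -0.0266]
```

>>> apply_moves(
  rows=[
    [0,0,0,0,0.04,-0.01,-1],
    [0,0,0,0,0.04,0,-1],
    [0,0,0,0,0.02,0,-1],
  ],
)

```text
clock: 14.78
tool_pos: [0.5571, 0.0461, 0.088]
eef_rot: [-89.7, -0.3, -88.6]
force: [-5.0, -0.3, 9.7]
gripper_width: 0.136
```

>>> apply_moves(
  rows=[
    [0,0,0,0,0,-0.01,-0.6],
    [0,0,0,0,0,0,-0.3],
    [0,0,0,0,0,0,-0.3],
    [0,0,0,0,0,0,-0.2],
    [0,0,0,0,-0.1,0,-0.2],
    [0,0,0,0,-0.3,0,-0.2],
    [0,0,0,0,-0.6,0,0],
    [0,0,0,0,-0.7,0,0],
    [0,0,0,0,-0.7,0,0],
    [0,0,0,0,-0.3,0,0],
    [0,0,0,0,0,0,0],
  ],
)

```text
clock: 16.15
tool_pos: [0.5568, 0.0474, 0.2616]
eef_rot: [-89.4, -0.3, -88.6]
force: [0.2, 0.2, 0.1]
gripper_width: 0.5
```

```bash
python3 - <<'E'
from h import *
go(.59,-.232,.26,-90)
im=bot.read_camera("side");crop(im,220,120,130,110,6,"pics/s8.png")
E
```

```text
clk 16.15 pos [0.5568 0.0474 0.2616] rot [-89.3755  -0.2723 -88.5728] F [0.1727 0.2175 0.1412] w 0.5
turn [-0.1172 15.2379 -0.0477] shift(now) [4.6696 0.0534 0.4366] shift(after turn) [-0.5534  0.0264  4.6574]
```

View pics/s8.png

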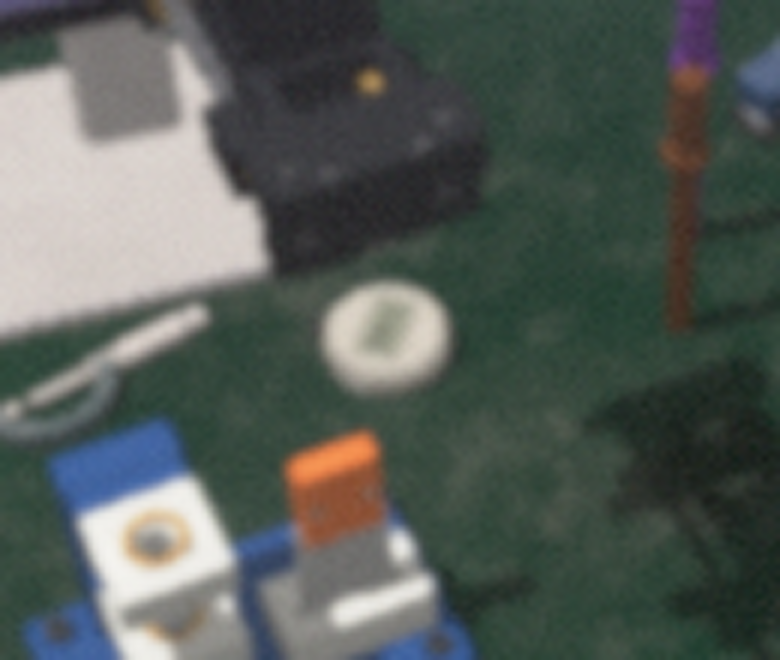

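```bash
python3 - <<'E'
from h import *
im=bot.read_camera("side");crop(im,320,95,80,100,7,"pics/s9.png");cv2.imwrite("pics/s9f.png",im[:,:,::-1])
im=bot.read_camera("top");crop(im,350,130,65,75,8,"pics/t9.png");cv2.imwrite("pics/t9f.png",im[:,:,::-1])
E
```

View pics/s9.png

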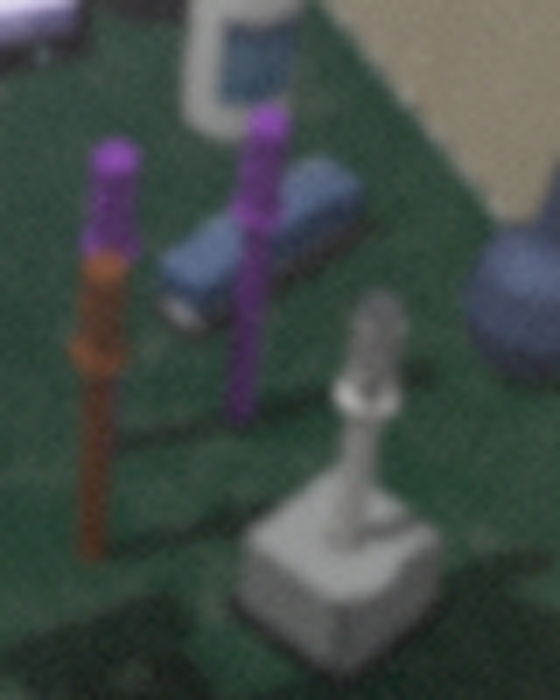

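View pics/t9.png

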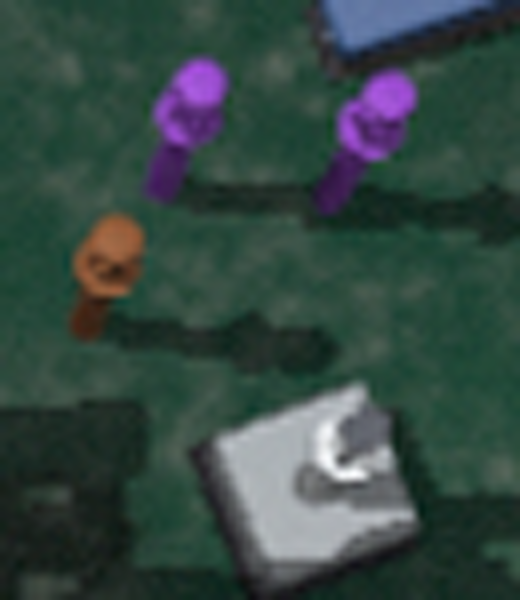

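```bash
python3 - <<'E'
from h import *
s=lambda U,V:((U+.5)/7-.5+320,(V+.5)/7-.5+95)
t=lambda U,V:((U+.5)/8-.5+350,(V+.5)/8-.5+130)
for n,a,b,z in(("collar",(368,397),(347,447),.124),("end",(384,305),(367,428),.168),("base",(348,535),(312,485),.045)):
    print(n,tri(s(*a),t(*b)),onz("side",*s(*a),z),onz("top",*t(*b),z))
for n,b in(("brown",(118,238)),("p1",(200,85)),("p2",(388,98))): print(n,onz("top",*t(*b),.161))
for n,b in(("p1b",(162,190)),("p2b",(328,205)),("brb",(88,330))): print(n,onz("top",*t(*b),.0))
f=lambda U,V:((U+.5)/6-.5+220,(V+.5)/6-.5+120)
print("blade grip top side",np.mean([onz("side",*f(*p),.122) for p in((288,462),(371,433),(382,452),(297,482))],0))
E
```

```text
collar (array([ 0.5909, -0.231 ,  0.119 ]), np.float64(0.0022169176787706743)) [ 0.5875 -0.2272  0.124 ] [ 0.5896 -0.2312  0.124 ]
end (array([ 0.5898, -0.2309,  0.1662]), np.float64(0.002059196333138861)) [ 0.5888 -0.229   0.168 ] [ 0.589  -0.2315  0.168 ]
base (array([ 0.5883, -0.229 ,  0.0469]), np.float64(0.0011868319944403891)) [ 0.59   -0.2295  0.045 ] [ 0.5883 -0.2298  0.045 ]
brown [ 0.6536 -0.1554  0.161 ]
p1 [ 0.703  -0.1834  0.161 ]
p2 [ 0.6972 -0.2436  0.161 ]
p1b [ 0.7038 -0.1857  0.    ]
p2b [ 0.6968 -0.2455  0.    ]
brb [ 0.653  -0.1572  0.    ]
blade grip top side [0.5565 0.0453 0.122 ]
```

```bash
python3 - <<'E'
from h import *
go(.589,-.230,.25,1.5)
E
```

```text
clk 16.3 pos [0.5554 0.0471 0.2586] rot [-89.6601  -0.2865 -88.5706] F [-0.4476 -0.3308 -0.6123] w 0.497
turn [-0.0566 -0.0116  0.0478] shift(now) [4.6299 0.1698 0.4439] shift(after turn) [4.6312 0.1441 0.4392]
```

>>> apply_moves(
  rows=[
    [-0.06,0,0.05,0.4,0,0.05,0],
    [0,0,0,0.6,0,0.06,0],
    [0,0,0,0.6,0,0.06,0],
    [0,0,0,0.6,0,0.06,0],
    [0,0,0,0.6,0,0.06,0],
    [0,0,0,0.6,0,0.06,0],
    [0,0,0,0.5,0,0.05,0],
    [0,0,0,0.3,0,0.03,0],
    [0,0,0,0,0,0,0],
    [0,0,0,0,0,0,0],
  ],
)

```text
clock: 17.55
tool_pos: [0.5825, -0.2077, 0.2453]
eef_rot: [-91.2, 0.4, -88.2]
force: [-0.2, 0.6, 0.5]
gripper_width: 0.505
```

```bash
python3 - <<'E'
from h import *
go(.589,-.230,.13,1.5)
E
```

```text
clk 17.55 pos [ 0.5825 -0.2077  0.2453] rot [-91.2416   0.4315 -88.2162] F [-0.1646  0.554   0.4774] w 0.505
turn [ 0.2071  0.0481 -0.0714] shift(now) [0.3895 1.9166 0.1386] shift(after turn) [0.3745 1.9221 0.0989]
```

>>> apply_moves(
  rows=[
    [0.2,0.05,-0.07,0.2,0.1,0.05,0],
    [0,0,0,0.17,0.2,0.05,0],
    [0,0,0,0,0.2,0,0],
    [0,0,0,0,0.1,0,0],
    [0,0,0,0,0,0,0],
    [0,0,0,0,0,0,0],
  ],
)

```text
clock: 18.3
tool_pos: [0.5894, -0.2278, 0.206]
eef_rot: [-90.0, 0.1, -88.3]
force: [0.0, -0.9, -0.1]
gripper_width: 0.5
```

```bash
python3 - <<'E'
from h import *
go(.589,-.230,.131,1.5)
im=bot.read_camera("side");crop(im,310,60,110,130,5,"pics/s10.png")
s=bot.observe(); print(proj("side",s["tool_pos"]))
E
```

```text
clk 18.3 pos [ 0.5894 -0.2278  0.206 ] rot [-90.0153   0.0673 -88.2955] F [ 0.0328 -0.8987 -0.091 ] w 0.5
turn [ 0.0026  0.0341 -0.0112] shift(now) [ 0.0376  1.2503 -0.0079] shift(after turn) [ 0.0361  1.2503 -0.0081]
[375.6898 126.4813]
```

View pics/s10.png

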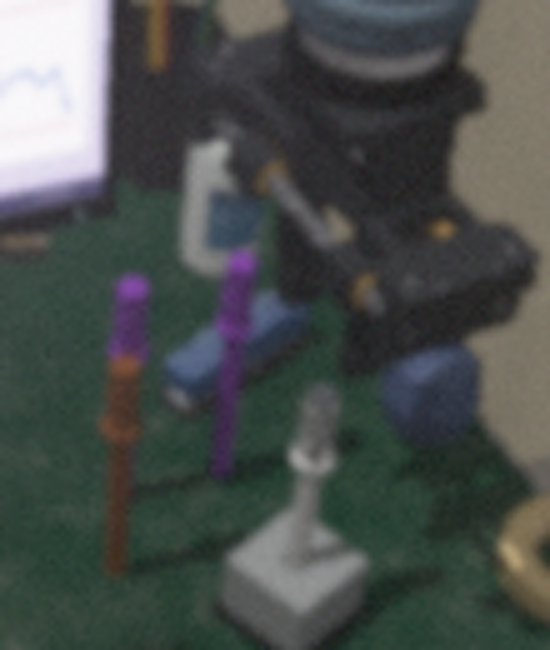

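>>> apply_moves(
  rows=[
    [0,0.03,0,0.03,0.25,0,0],
    [0,0,0,0,0.25,0,0],
    [0,0,0,0,0.25,0,0],
    [0,0,0,0,0.2,0,0],
    [0,0,0,0,0.1,0,0],
    [0,0,0,0,0,0,0],
    [0,0,0,0,0,0,0],
  ],
)

```text
clock: 19.23
tool_pos: [0.5893, -0.2294, 0.1383]
eef_rot: [-90.0, 0.1, -88.5]
force: [-0.4, -0.1, -0.1]
gripper_width: 0.5
```

```bash
python3 - <<'E'
from h import *
go(.589,-.230,.131,1.5)
im=bot.read_camera("side");crop(im,330,90,70,80,8,"pics/s11.png")
s=bot.observe(); print(proj("side",s["tool_pos"]))
E
```

```text
clk 19.23 pos [ 0.5893 -0.2294  0.1383] rot [-90.0416   0.0817 -88.4737] F [-0.4023 -0.1203 -0.102 ] w 0.5
turn [ 0.0069  0.0044 -0.0136] shift(now) [ 0.0095  0.121  -0.0058] shift(after turn) [ 0.0093  0.121  -0.0059]
[373.1787 146.5413]
```

View pics/s11.png

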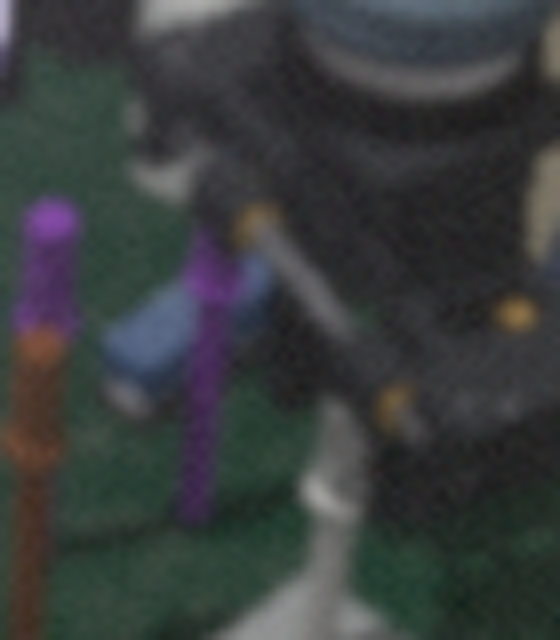

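>>> apply_moves(
  rows=[
    [0,0,0,0.01,0.06,0,0],
    [0,0,0,0,0.04,0,0],
    [0,0,0,0,0,0,-0.3],
    [0,0,0,0,0,0,-0.6],
    [0,0,0,0,0,0,-1],
    [0,0,0,0,0,0,-1],
    [0,0,0,0,0,0,-1],
    [0,0,0,0,0,0,-1],
    [0,0,0,0,0,0,-1],
  ],
  grip_force=40,
)

```text
clock: 20.4
tool_pos: [0.5898, -0.2304, 0.1329]
eef_rot: [-90.0, 0.0, -88.5]
force: [-0.5, 0.0, -0.8]
gripper_width: 0.168
```

```bash
python3 - <<'E'
from h import *
go(.589,-.230,.30,1.5)
E
```

```text
clk 20.4 pos [ 0.5898 -0.2304  0.1329] rot [-89.955    0.0354 -88.4841] F [-0.5229  0.0306 -0.7856] w 0.168
turn [-0.0075  0.0027 -0.0059] shift(now) [-0.0085 -2.7849 -0.0113] shift(after turn) [-0.0068 -2.7849 -0.0135]
```

>>> apply_moves(
  rows=[
    [0,0,0,0,0,0,-1],
    [0,0,0,0,-0.15,0,-1],
    [0,0,0,0,-0.3,0,-1],
    [0,0,0,0,-0.3,0,-1],
    [0,0,0,0,-0.4,0,-1],
    [0,0,0,0,-0.4,0,-1],
    [0,0,0,0,-0.4,0,-1],
    [0,0,0,0,-0.4,0,-1],
    [0,0,0,0,-0.2,0,-1],
    [0,0,0,0,0,0,-1],
    [0,0,0,0,0,0,-1],
  ],
)

```text
clock: 21.78
tool_pos: [0.5897, -0.2301, 0.2992]
eef_rot: [-89.7, -0.1, -88.4]
force: [-0.4, 0.8, -2.0]
gripper_width: 0.166
```

```bash
python3 - <<'E'
from h import *
go(.5535,.118,.31,1.5)
im=bot.read_camera("side");crop(im,310,30,110,130,5,"pics/s12.png")
s=bot.observe(); print(proj("side",s["tool_pos"]), proj("side",s["tool_pos"]-[0,0,.126]))
E
```

```text
clk 21.77 pos [ 0.5897 -0.2301  0.2992] rot [-89.6991  -0.0659 -88.4498] F [-0.375   0.7627 -1.9781] w 0.166
turn [-0.0502  0.0084  0.011 ] shift(now) [-5.8161 -0.189  -0.4455] shift(after turn) [-5.8159 -0.18   -0.4516]
[381.3393  94.4722] [374.8963 136.2406]
```

View pics/s12.png

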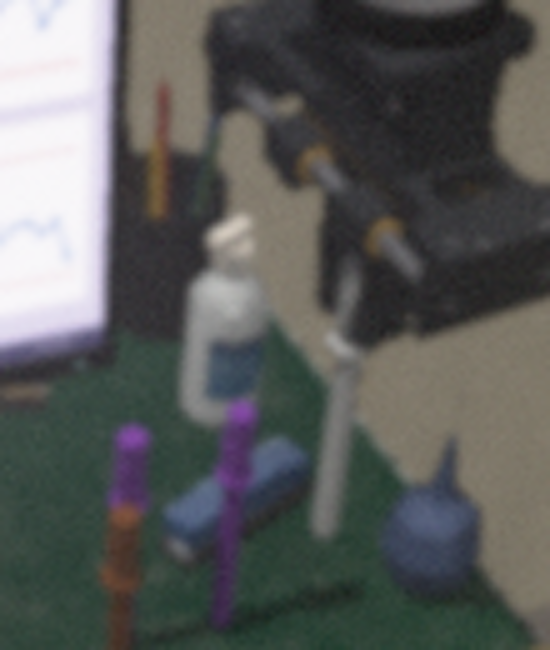

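>>> apply_moves(
  rows=[
    [-0.05,0,0,-0.4,-0.1,-0.05,-1],
    [0,0,0,-0.6,-0.1,-0.05,-1],
    [0,0,0,-0.6,0,-0.05,-1],
    [0,0,0,-0.6,0,-0.05,-1],
    [0,0,0,-0.6,0,-0.05,-1],
    [0,0,0,-0.6,0,-0.05,-1],
    [0,0,0,-0.6,0,-0.05,-1],
    [0,0,0,-0.6,0,-0.05,-1],
    [0,0,0,-0.5,0,-0.03,-1],
    [0,0,0,-0.4,0,-0.02,-1],
    [0,0,0,-0.2,0,0,-1],
    [0,0,0,0,0,0,-1],
    [0,0,0,0,0,0,-1],
  ],
)

```text
clock: 23.45
tool_pos: [0.5405, 0.1393, 0.3092]
eef_rot: [-90.7, 0.3, -87.6]
force: [0.3, -0.1, -1.1]
gripper_width: 0.17
```

```bash
python3 - <<'E'
from h import *
go(.5535,.118,.27,1.5)
E
```

```text
clk 23.45 pos [0.5405 0.1393 0.3092] rot [-90.7283   0.2537 -87.5737] F [ 0.3335 -0.1284 -1.1474] w 0.17
turn [ 0.1217  0.1547 -0.0413] shift(now) [0.366  0.649  0.2104] shift(after turn) [0.3598 0.6533 0.208 ]
```

>>> apply_moves(
  rows=[
    [0.12,0.15,-0.04,0.2,0.2,0.1,-1],
    [0,0,0,0.15,0.2,0.1,-1],
    [0,0,0,0,0.15,0,-1],
    [0,0,0,0,0,0,-1],
    [0,0,0,0,0,0,-1],
  ],
)

```text
clock: 24.08
tool_pos: [0.5541, 0.1133, 0.2725]
eef_rot: [-90.1, -0.1, -88.9]
force: [0.3, -0.1, -1.4]
gripper_width: 0.168
```

```bash
python3 - <<'E'
from h import *
go(.5535,.118,.25,1.5)
im=bot.read_camera("side");crop(im,200,90,100,130,5,"pics/s13.png")
im=bot.read_camera("top");crop(im,220,150,110,90,5,"pics/t13.png")
s=bot.observe(); print(proj("side",s["tool_pos"]), proj("side",s["tool_pos"]-[0,0,.126]))
E
```

```text
clk 24.07 pos [0.5541 0.1133 0.2725] rot [-90.0719  -0.1087 -88.8614] F [ 0.3299 -0.0616 -1.3981] w 0.168
turn [ 0.012  -0.0602  0.0181] shift(now) [-0.0796  0.3746 -0.0088] shift(after turn) [-0.0789  0.3747 -0.0088]
[237.5274 161.1287] [246.0792 199.7275]
```

View pics/s13.png

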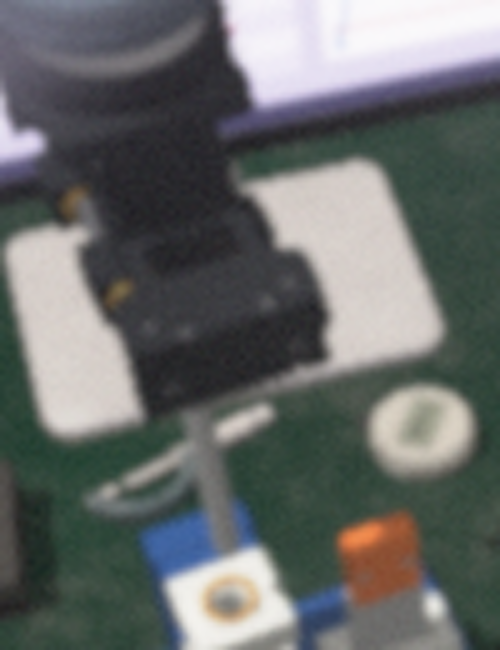

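>>> apply_moves(
  rows=[
    [0,-0.06,0,-0.08,0.15,-0.01,-1],
    [0,0,0,0,0.15,0,-1],
    [0,0,0,0,0.08,0,-1],
    [0,0,0,0,0,0,-1],
    [0,0,0,0,0,0,-1],
  ],
)

```text
clock: 24.8
tool_pos: [0.5533, 0.1194, 0.2485]
eef_rot: [-90.0, -0.1, -88.4]
force: [0.4, -0.7, -1.5]
gripper_width: 0.172
```

```bash
python3 - <<'E'
from h import *
go(.5535,.118,.24,1.5)
im=bot.read_camera("side");crop(im,215,165,60,60,12,"pics/s14.png")
s=bot.observe(); print(proj("side",s["tool_pos"]-[0,0,.126]))
E
```

```text
clk 24.8 pos [0.5533 0.1194 0.2485] rot [-90.0333  -0.0895 -88.3786] F [ 0.4198 -0.7212 -1.4988] w 0.172
turn [0.0055 0.0202 0.0149] shift(now) [0.0231 0.1414 0.0035] shift(after turn) [0.0233 0.1414 0.0034]
[245.1356 207.343 ]
```

View pics/s14.png

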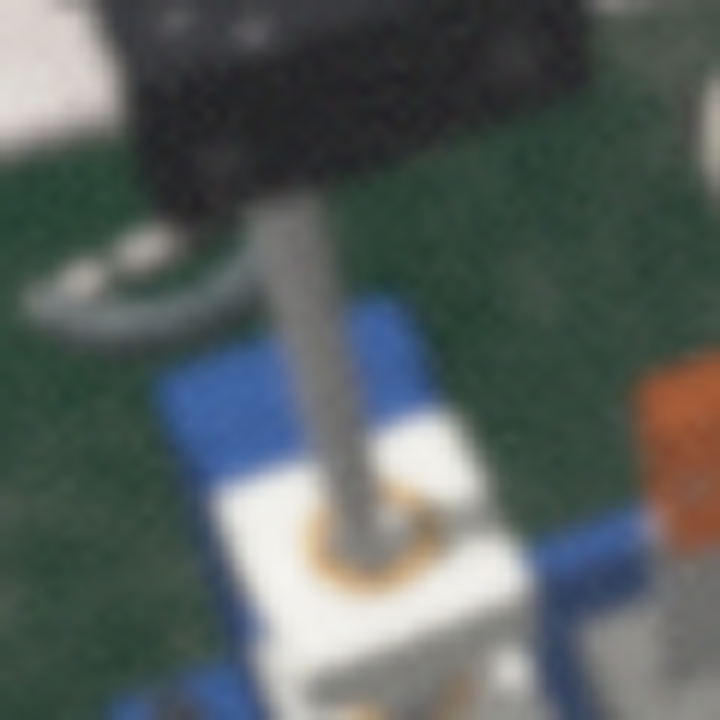

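```bash
python3 - <<'E'
from h import *
ims=[bot.read_camera("side").astype(float) for _ in range(3)]
im=np.clip((np.mean(ims,0)-30)*1.25,0,255).astype(np.uint8);crop(im,232,195,30,25,24,"pics/s15.png")
a=cv2.imread("pics/s9f.png")[:,:,::-1];crop(a,232,195,30,25,24,"pics/s15b.png")
E
```

```text
(no output)
```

View pics/s15.png

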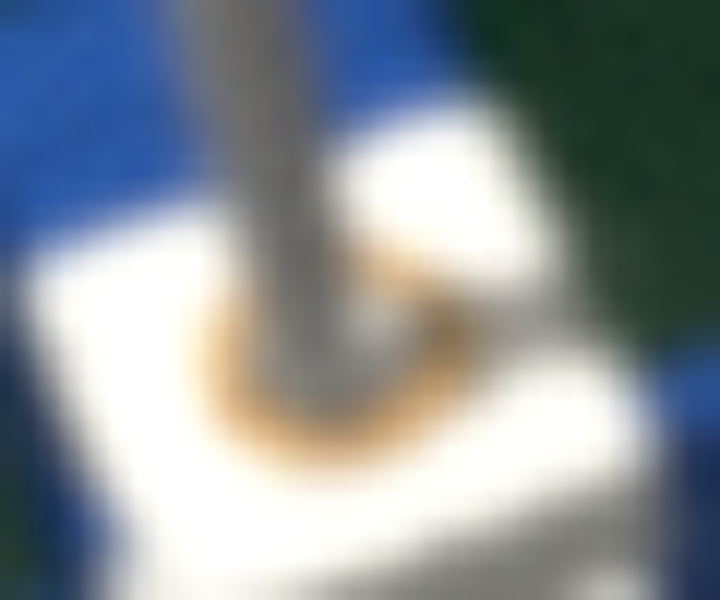

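View pics/s15b.png

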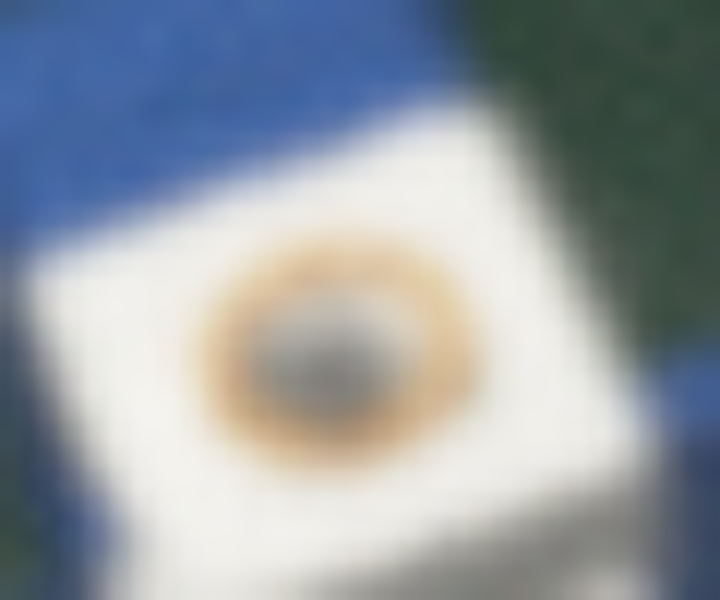

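>>> apply_moves(
  rows=[
    [0,0.02,0,0.05,0,0,-1],
    [0,0,0,0,0.03,0,-1],
    [0,0,0,0,0,0,-1],
    [0,0,0,0,0,0,-1],
  ],
)

```text
clock: 25.5
tool_pos: [0.5536, 0.116, 0.247]
eef_rot: [-90.0, -0.1, -88.5]
force: [0.1, -0.0, -1.6]
gripper_width: 0.165
```

```bash
python3 - <<'E'
from h import *
go(.5535,.1162,.24,1.5)
ims=[bot.read_camera("side").astype(float) for _ in range(3)]
im=np.clip((np.mean(ims,0)-30)*1.25,0,255).astype(np.uint8);crop(im,232,195,30,25,24,"pics/s16.png")
E
```

```text
clk 25.5 pos [0.5536 0.116  0.247 ] rot [-89.9848  -0.093  -88.5314] F [ 0.1174 -0.0403 -1.5836] w 0.165
turn [-0.0025 -0.0052  0.0155] shift(now) [-0.0041  0.1165 -0.0012] shift(after turn) [-0.0039  0.1165 -0.0012]
```

View pics/s16.png

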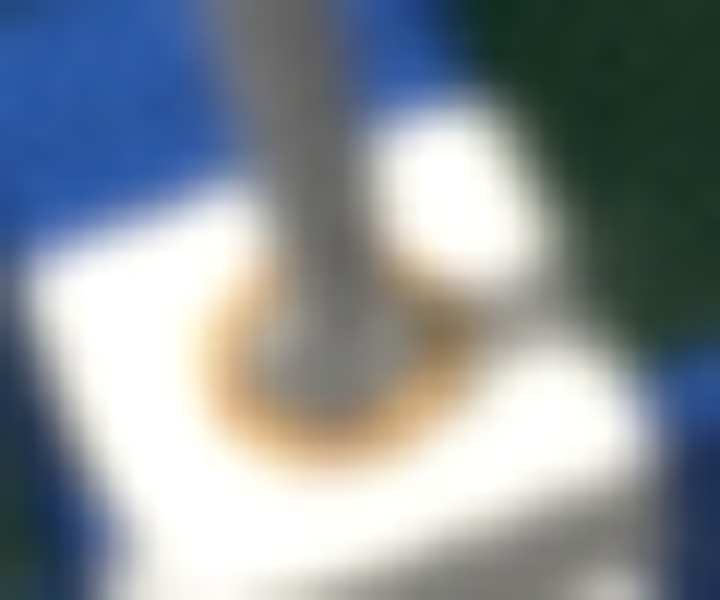

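>>> apply_moves(
  rows=[
    [0,0,0,0,0.06,0,-1],
    [0,0,0,0,0.06,0,-1],
    [0,0,0,0,0.06,0,-1],
    [0,0,0,0,0.04,0,-1],
    [0,0,0,0,0,0,-1],
  ],
)

```text
clock: 26.28
tool_pos: [0.5534, 0.1161, 0.2325]
eef_rot: [-90.0, -0.1, -88.5]
force: [-0.8, -0.5, -1.5]
gripper_width: 0.164
```

```bash
python3 - <<'E'
from h import *
go(.5535,.1160,.21,1.5)
E
```

```text
clk 26.27 pos [0.5534 0.1161 0.2325] rot [-90.0214  -0.0873 -88.5214] F [-0.7544 -0.5235 -1.4948] w 0.164
turn [ 0.0036 -0.0036  0.0146] shift(now) [0.0007 0.3755 0.0024] shift(after turn) [0.0012 0.3755 0.0023]
```

Nose is inside the upper bore with no contact force; continuing.

>>> apply_moves(
  rows=[
    [0,0,0,0,0.1,0,-1],
    [0,0,0,0,0.1,0,-1],
    [0,0,0,0,0.1,0,-1],
    [0,0,0,0,0.06,0,-1],
    [0,0,0,0,0,0,-1],
  ],
)

```text
clock: 26.9
tool_pos: [0.5533, 0.1161, 0.2092]
eef_rot: [-90.0, -0.1, -88.5]
force: [-0.7, 0.5, -2.2]
gripper_width: 0.169
```

```bash
python3 - <<'E'
from h import *
go(.5535,.1160,.19,1.5)
E
```

```text
clk 26.9 pos [0.5533 0.1161 0.2092] rot [-90.0356  -0.0825 -88.5166] F [-0.7322  0.485  -2.1728] w 0.169
turn [ 0.0059 -0.0028  0.0137] shift(now) [0.0014 0.3204 0.0037] shift(after turn) [0.0018 0.3204 0.0035]
```

>>> apply_moves(
  rows=[
    [0,0,0,0,0.1,0,-1],
    [0,0,0,0,0.1,0,-1],
    [0,0,0,0,0.06,0,-1],
    [0,0,0,0,0.05,0,-1],
    [0,0,0,0,0.04,0,-1],
    [0,0,0,0,0,0,-1],
  ],
)

```text
clock: 27.65
tool_pos: [0.5534, 0.1161, 0.1868]
eef_rot: [-90.0, -0.1, -88.5]
force: [0.7, -0.2, -1.9]
gripper_width: 0.169
```

```bash
python3 - <<'E'
from h import *
go(.5535,.1160,.156,1.5)
E
```

```text
clk 27.65 pos [0.5534 0.1161 0.1868] rot [-90.0266  -0.0771 -88.5161] F [ 0.7032 -0.2193 -1.8928] w 0.169
turn [ 0.0044 -0.0027  0.0129] shift(now) [0.0016 0.5139 0.0024] shift(after turn) [0.0023 0.5139 0.0022]
```

>>> apply_moves(
  rows=[
    [0,0,0,0,0.08,0,-1],
    [0,0,0,0,0.1,0,-1],
    [0,0,0,0,0.1,0,-1],
    [0,0,0,0,0.1,0,-1],
    [0,0,0,0,0.08,0,-1],
    [0,0,0,0,0.03,0,-1],
    [0,0,0,0,0,0,-1],
    [0,0,0,0,0,0,-1],
  ],
)

```text
clock: 28.65
tool_pos: [0.5534, 0.1162, 0.1553]
eef_rot: [-90.0, -0.1, -88.5]
force: [0.5, 0.3, -1.6]
gripper_width: 0.167
```

```bash
python3 - <<'E'
from h import *
go(.5535,.1160,.154,1.5)
im=bot.read_camera("side");crop(im,210,150,100,100,6,"pics/s17.png");cv2.imwrite("pics/s17f.png",im[:,:,::-1])
im=bot.read_camera("top");cv2.imwrite("pics/t17f.png",im[:,:,::-1])
s=bot.observe();print([proj("side",s["tool_pos"]-[0,-.0015,d]) for d in(.009,.126)])
E
```

```text
clk 28.65 pos [0.5534 0.1162 0.1553] rot [-90.03    -0.0727 -88.5133] F [ 0.4563  0.2695 -1.587 ] w 0.167
turn [ 0.005  -0.0022  0.0121] shift(now) [0.0031 0.0224 0.0023] shift(after turn) [0.0031 0.0224 0.0023]
[array([244.3583, 200.6727]), array([250.9543, 229.6444])]
```

View pics/s17.png

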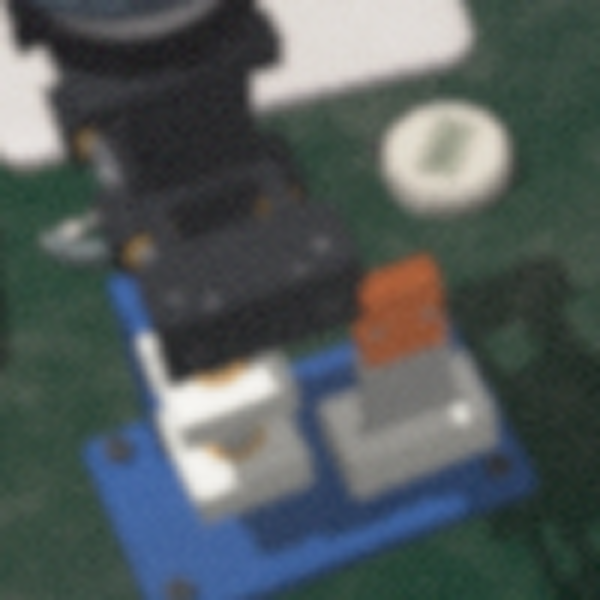

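View pics/t17f.png

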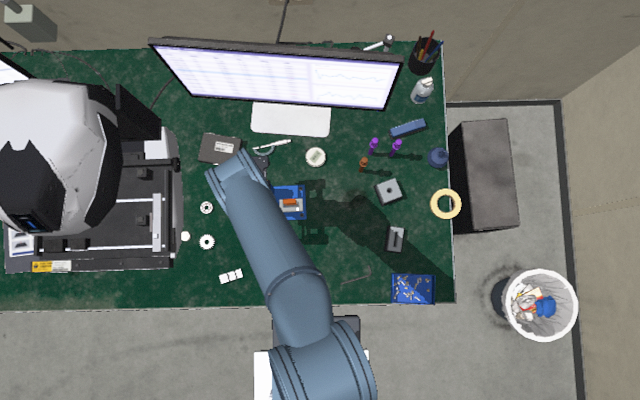

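View pics/s17f.png

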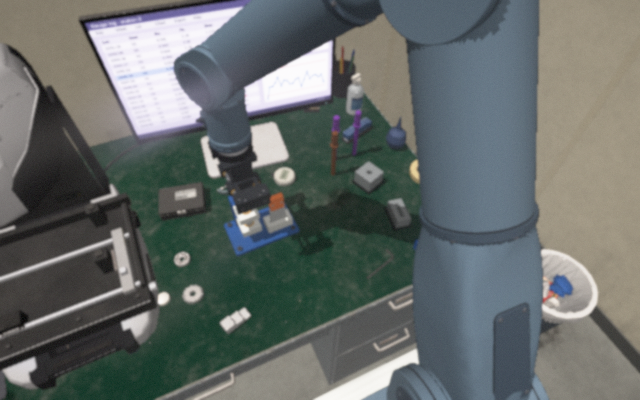

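>>> apply_moves(
  rows=[
    [0,0,0,0,0,0,-1],
    [0,0,0,0,0,0,-1],
  ],
)

```text
clock: 29.0
tool_pos: [0.5534, 0.1162, 0.1556]
eef_rot: [-90.0, -0.1, -88.5]
force: [0.1, 1.3, -2.0]
gripper_width: 0.165
```

```bash
python3 - <<'E'
from h import *
go(.5535,.1160,.154,1.5)
print(bot.job_done())
E
```

```text
clk 29.0 pos [0.5534 0.1162 0.1556] rot [-90.0082  -0.0707 -88.5119] F [ 0.0725  1.2596 -1.9723] w 0.165
turn [ 0.0014 -0.002   0.0118] shift(now) [0.0036 0.0266 0.0008] shift(after turn) [0.0036 0.0266 0.0008]
the job is handed in; nothing more can be done
None
```

I handed the job in at 29.0 s. The blade is in the keyway and released. The rod is through both bushings and still held upright.

- **Blade:** I slid it down until it met the slot floor at about 10 N, with the tool at the height calculated for fully home, then let go. The last side picture shows it upright and still seated.
- **Rod:** I gripped it by the handle and lowered it with no sideways or upward contact force. The last reading was about −2 N vertically, which is little more than the rod's own weight.
- **Nose height:** from the tool height and where I gripped the rod, I put the nose at about 29–30 mm above the bench. That is below the lower ear (45 mm) and above the foot (12 mm). The gripper hid the bores and the nose at the end, so this comes from position and force readings and was not seen.
- **Other items:** nothing looked moved in the last two pictures, but I did not measure it. The arm hid part of the tape roll and the blue tray in the side view.
- **Disagreements:** the two cameras differed by about 3 mm sideways. I set the blade's final position from the side view and a small compromise. For the rod, the side view showed it about 3 mm off the ring, so I corrected that before lowering it.

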